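# Screw the lid onto the bench canister

## Task

Put the loose black screw lid on the open canister that is bolted to the bench and screw it down fully home, then let go. Start the thread as a careful person does: set the lid on the neck, turn it backward (anticlockwise seen from above) until you feel it drop into the thread start, then screw it forward (clockwise) to its stop. Never force it, neither down nor against a stop, and leave the battery, screwdriver, pliers and bottle where they are.

Things in the scene. Friction and masses are not known exactly. Their poses are not given: they have to be found in the camera images.
- lid: Black plastic screw lid, about 120 g, lying right way up on the bench: a round ribbed cup, 65 mm across, 26 mm tall, bore 58 mm, open below, with a straight finger bar on top. Origin: centre of the lower rim; z up, x along the bar. It fits over the neck with about 1.5 mm of play all round, sinks by its own weight when held loosely, and stays put when let go.
- lid_bar (a point): Centre of the lid's finger bar, 40 mm above the lid's lower rim. The bar is 46 mm long (along x), 14 mm thick, and rises 28 mm from the lid's flat top (26 to 54 mm above the lower rim).
- lid_lugs (a point): On the lid's axis, 5 mm above its lower rim, level with the undersides of three equal lugs inside the skirt: 120 degrees apart, 5 mm wide, 3.5 mm tall, pointing inward to a radius of 23.5 mm. A lid that sits askew, one lug in a gap and another on a thread, is cross-threaded: turn it further backward, or lift it and set it down again.
- canister: Grey metal canister, 80 mm across, 60 mm tall, on a round foot 104 mm across bolted to the bench (it cannot move). Origin: centre of its underside, on the bench; z up along its axis. On top stands a bare aluminium threaded neck, 54 mm across. Height of the lid's origin above this origin: 77 mm resting on the threads, 69 mm dropped into the thread starts, 64 mm fully home.
- neck_top (a point): Centre of the neck's top, 85 mm above the canister's origin. Three equal coarse threads, 120 degrees apart; how they lie round the neck differs at every start and is unrelated to the canister's own orientation: find it by feel. Three stops stand 3 mm proud of the threads, so a lid resting on the threads cannot be turned clockwise past them (lugs on top of the stops: lid at 80 mm).
- thread_start (a point): On the neck's axis, 74 mm above the canister's origin: the floor level of the three thread starts, open gaps 30 degrees wide. A lid on top of the threads, turned anticlockwise (seen from above) by up to about 110 degrees, comes over the gaps and drops 8 mm; a hard stop closes each gap on its anticlockwise side.
- thread_end (a point): On the neck's axis, 69 mm above the canister's origin: the floor level at the end of the threads. From the gap each thread runs clockwise under an overhang and 5 mm down to a hard stop, 85 to 102 degrees of turning after the drop; over the last 6 degrees the lid is fully home.
- battery: Bystander: white battery pack, 100 x 34 x 26 mm, lying flat; origin at the centre of its underside.
- screwdriver: Bystander: screwdriver with a red handle, lying on the bench, about 0.2 m long, handle 30 mm thick or less.
- pliers: Bystander: pliers with red grips lying on the bench, about 0.17 m long, 16 mm high; origin near the pivot.
- bottle: Bystander: small clear plastic bottle, upright, 48 mm across, 85 mm tall; origin at the centre of its underside.
Things that resemble listed ones, but are neither listed nor needed, are in the scene too. What is shaped like the lid but purple or yellow is not meant.

How it is judged (in metres and radians):
On the way:
1. the lid sits upright on the neck with its lugs dropped into the thread starts (z of lid in the frame of canister below 0.0705 m and horizontal distance between lid and canister below 0.005 m and angle between lid's own z axis and vertical below 0.1 rad), for 0.1 s.
At the end, for the whole second after the job is handed in: The lid is screwed fully home on the canister: its origin 62 to 65 mm above the canister's origin, within 4 mm of its axis, tilted less than 0.05 rad, at rest and let go (z of lid in the frame of canister between 0.062 and 0.065 m and horizontal distance between lid and canister below 0.004 m and angle between lid's own z axis and vertical below 0.05 rad and linear speed of lid below 0.01 m/s and angular speed of lid below 0.1 rad/s); the robot touches nothing.
It fails at once if the lid is forced: more than 35 N between the lid and the canister (contact force between lid and canister above 35 N).
It fails at once if the battery, screwdriver, pliers or bottle is moved more than 20 mm (distance of any of battery, screwdriver, pliers, bottle from where it was at the start of the episode above 0.02 m).
It also fails if it takes over 67 s, if anything falls off the work surface, if the arm or the gripper's body presses on something with over 40 N, if the wrist force passes 120 N, or if a joint passes its speed limit or range.

## Robot

A 7-joint arm with a two-finger parallel gripper is mounted at the origin on the work surface. World frame = base frame: x ahead of the robot, y to its left, z up, the work surface at z = 0. Lengths are in mm, angles in degrees, forces in N, time in s.
With the tool pointing down it reaches from about 425 to 950 mm from the base axis. Payload 16.7 kg.
Tool frame: the origin (TCP) lies midway between the tips of the shut fingers; the grasp point (between the pads) lies 19 mm behind it; z points along the fingers, x is the direction in which the jaws open and shut, and the axes are right-handed (so a half turn about z gives the same grasp; the last joint's range is limited). The gripper opens to 94 mm and grips with 3 to 60 N. Pads are 16 mm wide; open, the fingers measure 119 mm over their backs; the gripper's body (75 mm by 177 mm) begins 78 mm behind the grasp point.
Start: joints at [65.46, 24.414, 4.234, 92.017, -1.954, 63.644, -3.845], TCP at [185.731, -648.905, 205.467] pointing down, gripper open.
Joint ranges: [-163.25, 163.25], [-28.42, 122.38], [-70.27, 78.77], [12.13, 141.07], [-58.53, 238.53], [9.26, 117.41], [-156.51, 156.51]. Speed limits (degrees/s): [108.29, 108.29, 136.94, 136.94, 172.46, 172.46, 172.46].

## Interface

Orientations are given as a 3x3 rotation matrix whose columns are the frame's x, y, z axes.
In Python, from cell import telemetry, vision, workorder gives the robot as it stands. The module is installed in compiled form; this text tells all that it offers.
- The arm moves only by the tool send_rows, never from a script. Its argument "moves" is a list of rows, each an object with "offset": the shift along the world's x, y, z in cm, a list of three; "turn": the turn, a rotation vector about the world's x, y, z in degrees, a list of three; "hand": the finger opening in cm, from 0 to 9.4. In form: [{"offset": [dx, dy, dz], "turn": [wx, wy, wz], "hand": hand}, ...]. A call has 1 to 5 rows; each row shifts and turns the commanded pose from where the row before left it; what a row does not reach is not made up. A row lasts 1/8 s, in which the tool goes at most 62.5 mm and 10.7 degrees, less where a joint would pass 70% of its speed; a pose out of reach is approached as far as the arm can. A call with a gripper value outside its range is refused whole. The fingers move at their own pace and stop on an object; "force" is the grip in N (left out, the last holds). Time passes only in rows, so rows that do not move let the fingers close. It gives the time, the measured TCP pose, the force and the opening at its end, in the units of the state.
- telemetry.state(): the state, without advancing time (a new reading comes with each control period).
- vision.get_image(name): name is "scene" or "side" or "wrist"; returns a dict with "img" (480x640x3 uint8, blue, green, red), "z_map" (480x640 float32, mm along the optical axis (not along the pixel's ray), 0 where there is no reading), "fx", "fy", "cx", "cy" (pixels), "pose" (4x4, takes a point from camera to world coordinates). Camera axes: x right, y up, looking along -z (the intrinsics and any distortion apply to the point x, -y, -z); pixel columns grow to the right and rows downward; lengths in mm; the calibration is good to about 2 mm. The wrist camera is an equidistant fisheye: a pixel r from the principal point sees the ray r / f radians off the axis. A picture is of the moment at which its call begins.
- workorder.hand_in(): hands the job in, once; it reports no verdict.
The state is a dict: "time_s": time; "q": joint angles; "dq": joint speeds; "joint_efforts": joint torques, N m; "ee_pos": TCP position; "ee_rot": TCP orientation; "contact_force": force on the tool from outside, world axes, zero at the start; "ft_torque": the same for the moment, N m; "grip_width": finger opening in mm.
Only numpy, scipy, OpenCV 4.12 (cv2) and the standard library are available. Lean on these libraries where they do the work, as an engineer would, in place of code of your own. Each camera call takes 0.05 s, during which the arm holds its last target.

## Working session

There is one attempt and no reset: what is moved stays moved. The work goes in short steps, Python scripts to look and compute and a tool call to move; the robot and the scene stay as the last step left them, time stands still between calls to the robot, and variables do not carry over. Pictures are saved under pics/ and viewed, and the job is handed in when it is done.

Besides the shell and the picture viewer there is one more tool, called as name(argument=value, ...), one argument or row to a line, values as JSON. send_rows: Moves the arm, as the interface text tells. Its arguments: {"type":"object","properties":{"moves":{"type":"array","items":{"type":"object","properties":{"offset":{"type":"array","items":{"type":"number"}},"turn":{"type":"array","items":{"type":"number"}},"hand":{"type":"number"}}}},"force":{"type":"number"}},"required":["moves"]}

```bash
mkdir -p pics; cat > h.py <<'E'
import numpy as np, cv2
from cell import telemetry, vision, workorder
def snap(n,f):
    d=vision.get_image(n); cv2.imwrite(f'pics/{f}.png',d['img']); np.savez(f'pics/{f}.npz',**{k:np.array(v) for k,v in d.items()}); return d
def load(f): return dict(np.load(f'pics/{f}.npz'))
def pt(d,u,v,z=None,fish=False):
    if z is None: z=d['z_map'][int(v),int(u)]
    x=(u-d['cx'])/d['fx']; y=(v-d['cy'])/d['fy']
    if fish:
        r=np.hypot(x,y); s=np.tan(r)/r if r>1e-9 else 1; x*=s;y*=s
    p=d['pose']@np.array([x*z,-y*z,-z,1]); return p[:3]
def onplane(d,u,v,h,fish=False):
    p=pt(d,u,v,100.,fish); o=d['pose'][:3,3]; r=p-o; return o+r*(h-o[2])/r[2]
E
python3 - <<'E'
from h import *
snap('scene','s0');snap('side','d0')
d=snap('wrist','w0')
s=telemetry.state();print({k:np.round(v,2).tolist() for k,v in s.items()})
for n in ['s0','d0','w0']:
    d=load(n);print(n,d['fx'],d['cx'],d['cy'],d['pose'].round(2).tolist())
E
```

```text
{'time_s': 0.15, 'q': [65.46, 24.44, 4.23, 92.04, -1.95, 63.65, -3.84], 'dq': [0.03, -0.11, 0.04, -0.08, 0.04, 0.09, -0.01], 'joint_efforts': [0.01, -93.63, 3.67, -45.44, -0.05, 0.02, 0.0], 'ee_pos': [185.67, -648.64, 204.99], 'ee_rot': [[0.28, -0.96, -0.0], [-0.96, -0.28, 0.0], [-0.0, 0.0, -1.0]], 'contact_force': [0.0, -0.32, -0.46], 'ft_torque': [-0.0, -0.01, -0.01], 'grip_width': 94.16}
s0 446.00753750116047 321.448686911846 233.55313486347154 [[0.8, -0.37, 0.48, 947.59], [0.6, 0.51, -0.62, -505.77], [-0.02, 0.78, 0.63, 547.15], [0.0, 0.0, 0.0, 1.0]]
d0 496.22989405088384 320.187099679833 234.2933102294009 [[0.97, 0.15, -0.21, 403.5], [-0.26, 0.59, -0.77, -676.7], [0.0, 0.8, 0.61, 581.6], [0.0, 0.0, 0.0, 1.0]]
w0 371.64829954431775 319.56942216739986 240.07814295608765 [[0.28, 0.93, 0.24, 253.79], [-0.96, 0.27, 0.07, -629.29], [-0.0, -0.25, 0.97, 383.55], [0.0, 0.0, 0.0, 1.0]]
```

View pics/s0.png

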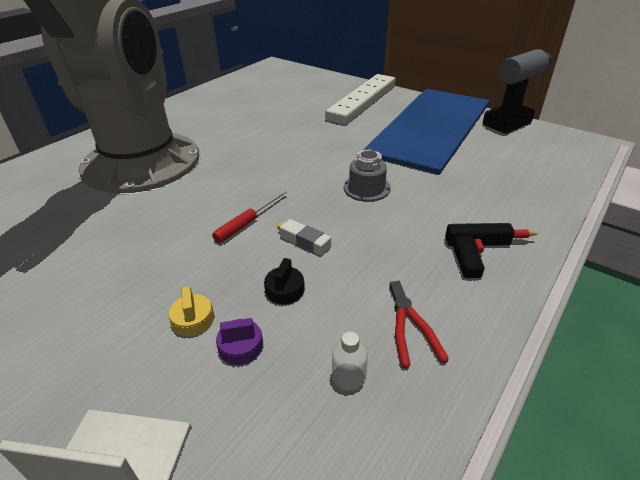

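View pics/d0.png

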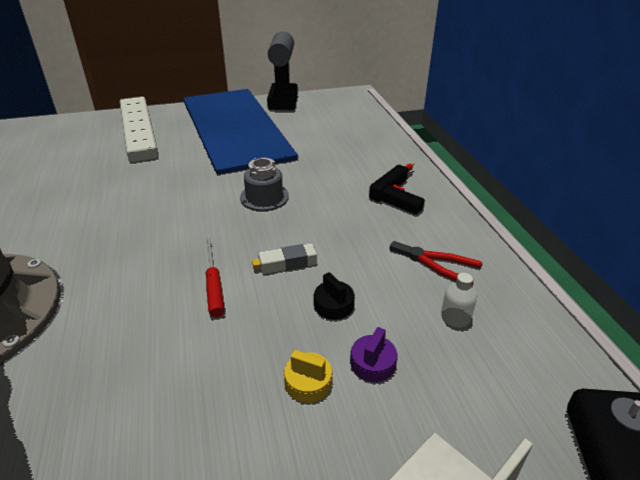

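View pics/w0.png

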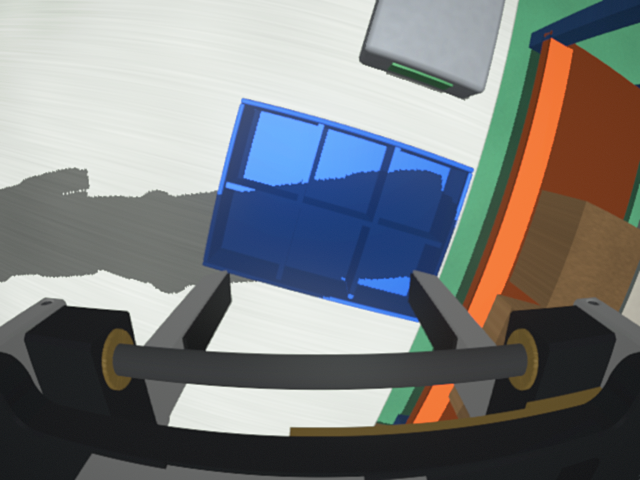

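The scene view shows the black lid at (285,283) and the canister at (368,175). In the side view they are at (334,297) and (263,185). Next I'll enlarge both and measure them.

```bash
python3 - <<'E'
from h import *
a=load('s0');b=load('d0')
def crop(d,u,v,w=45,h=40): return cv2.resize(d['img'][v-h:v+h,u-w:u+w],(400,int(800*h/w*.5)),interpolation=cv2.INTER_CUBIC)
m=np.vstack([np.hstack([crop(a,285,280,w=45,h=33),crop(a,368,172,w=45,h=33)]),np.hstack([crop(b,334,297,w=45,h=33),crop(b,263,183,w=45,h=33)])])
print(m.shape);cv2.imwrite('pics/c0.png',m)
from scipy.optimize import least_squares
for n,d,(ul,vl),(uc,vc) in [('s',a,(285,280),(368,172)),('d',b,(334,297),(263,183))]:
    # clouds
    for nm,u,v in [('lid',ul,vl),('can',uc,vc)]:
        P=[]
        for y in range(v-33,v+33):
            for x in range(u-45,u+45):
                z=d['z_map'][y,x]
                if z>0:P.append(pt(d,x,y,z))
        P=np.array(P)
        for lo,hi in [(-5,5),(20,29),(45,58),(57,64),(80,90)]:
            q=P[(P[:,2]>lo)&(P[:,2]<hi)]
            if len(q)>10: print(n,nm,lo,len(q),q.mean(0).round(1),q.min(0).round(1),q.max(0).round(1))
E
```

```text
(586, 800, 3)
s lid -5 4532 [ 5.543e+02 -1.052e+02  3.000e-01] [ 432.4 -205.    -3.2] [663.5   5.7   5. ]
s lid 20 681 [ 580.7 -131.1   25.7] [ 541.  -159.9   20. ] [607.4 -18.9  28.9]
s lid 45 228 [ 576.9 -129.2   52.7] [ 562.2 -149.6   45.1] [ 588.7 -103.6   56.6]
s can -5 3279 [472.4 263.1   0.6] [297.6 113.5  -3.1] [630.  428.3   5. ]
s can 20 128 [532.8 193.9  24.5] [486.1 178.6  20. ] [559.3 233.6  28.9]
s can 45 209 [535.1 194.8  52. ] [478.2 178.5  45. ] [559.6 239.2  58. ]
s can 57 265 [528.1 204.3  60. ] [482.4 180.3  57. ] [558.  252.9  64. ]
s can 80 183 [520.3 216.8  83.2] [491.  191.9  80. ] [545.5 246.4  87.6]
d lid -5 4506 [ 580.3 -106.    -0.8] [ 492.6 -192.9   -4.7] [679.6 -19.5   5. ]
d lid 20 661 [ 569.5 -136.9   24.8] [ 540.5 -161.3   20.1] [605.6 -98.3  29. ]
d lid 45 259 [ 573.8 -133.4   51.5] [ 560.  -240.    45.1] [ 606.3 -105.    55.8]
d can -5 3024 [530.5 249.7  -0.7] [416.4 132.3  -4.4] [659.4 417.6   5. ]
d can 20 134 [514.3 188.   24.6] [479.2 176.2  20. ] [555.9 217.   29. ]
d can 45 277 [515.7 191.5  52.9] [479.3 177.3  45.1] [558.1 230.6  58. ]
d can 57 251 [516.7 201.9  59.3] [481.2 181.   57. ] [556.5 237.7  64. ]
d can 80 168 [518.7 214.9  82.4] [492.4 189.6  80.1] [545.4 245.5  86.7]
```

View pics/c0.png

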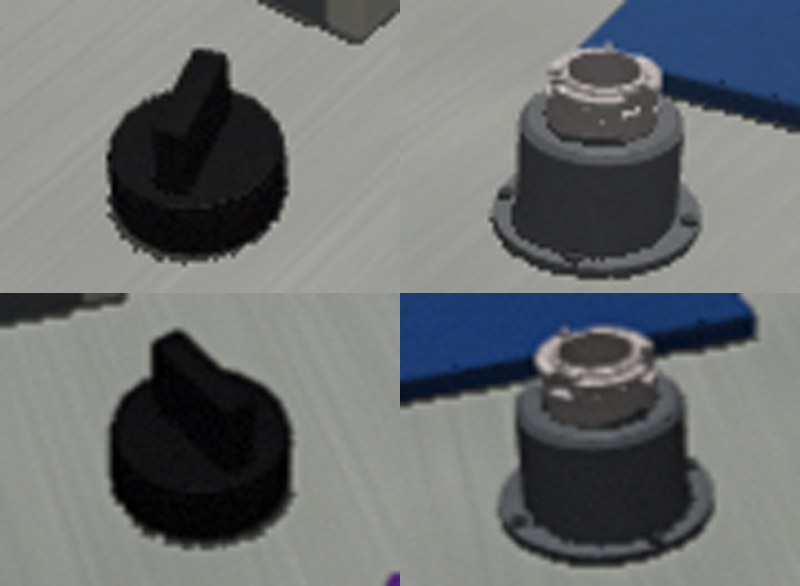

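```bash
python3 - <<'E'
from h import *
from scipy.optimize import least_squares
allL=[];allC=[]
for f,(ul,vl),(uc,vc) in [('s0',(285,280),(368,172)),('d0',(334,297),(263,183))]:
    d=load(f)
    def cloud(u,v,w=45,h=40): return np.array([pt(d,x,y) for y in range(v-h,v+h) for x in range(u-w,u+w) if d['z_map'][y,x]>0])
    L=cloud(ul,vl);C=cloud(uc,vc)
    L=L[np.hypot(L[:,0]-575,L[:,1]+128)<40];C=C[np.hypot(C[:,0]-519,C[:,1]-217)<50]
    ring=lambda P,r,c0:least_squares(lambda p:np.hypot(P[:,0]-p[0],P[:,1]-p[1])-r,c0,loss='soft_l1').x
    print(f,'lid',ring(L[(L[:,2]>6)&(L[:,2]<21)],32.5,(575,-128)).round(1),'can',ring(C[(C[:,2]>10)&(C[:,2]<55)],40,(519,217)).round(1))
    B=L[(L[:,2]>34)];q=B[:,:2]-B[:,:2].mean(0);w,V=np.linalg.eigh(q.T@q)
    T=B[B[:,2]>51];q2=T[:,:2]-T[:,:2].mean(0);w2,V2=np.linalg.eigh(q2.T@q2)
    print('bar',B.mean(0).round(1),np.degrees(np.arctan2(*V[::-1,1])).round(1),'top',T.mean(0).round(1),len(T),np.degrees(np.arctan2(*V2[::-1,1])).round(1),(w2/len(T))**.5)
    N=C[C[:,2]>81];print('neck',N.mean(0).round(1), N[:,:2].min(0).round(),N[:,:2].max(0).round())
E
```

```text
s0 lid [ 574.  -126.1] can [518.1 221. ]
bar [ 578.2 -130.5   48.9] 107.6 top [ 575.6 -127.7   53.9] 181 109.8 [ 4.13509065 13.45279187]
neck [520.5 216.6  83.4] [491. 192.] [546. 245.]
d0 lid [ 573.9 -127.5] can [519.2 219.9]
bar [ 572.6 -132.2   47.5] 112.8 top [ 573.7 -129.1   52.9] 179 109.9 [ 4.04508829 13.26352718]
neck [518.  214.9  82.7] [492. 190.] [545. 244.]
```

send_rows(
  moves=[
    {"offset": [3.2, 4.4, 1], "turn": [0, 0, 9], "hand": 9.4},
    {"offset": [3.2, 4.4, 1], "turn": [0, 0, 9], "hand": 9.4},
    {"offset": [3.2, 4.4, 1], "turn": [0, 0, 9], "hand": 9.4},
    {"offset": [3.2, 4.4, 1], "turn": [0, 0, 9], "hand": 9.4},
    {"offset": [3.2, 4.4, 1], "turn": [0, 0, 9], "hand": 9.4},
  ],
)

```text
time_s: 0.78
ee_pos: [346.5, -427.3, 255.8]
ee_rot: [[0.877, -0.481, -0.0], [-0.481, -0.877, -0.0], [-0.0, 0.0, -1.0]]
contact_force: [0.5, -0.3, -0.2]
grip_width: 94.0
```

```bash
python3 - <<'E'
from h import *
s=telemetry.state();print({k:np.round(v,2).tolist() for k,v in s.items()})
E
```

```text
{'time_s': 0.78, 'q': [53.16, 10.73, -10.21, 104.17, 2.09, 65.28, 13.52], 'dq': [-21.65, -14.66, -24.58, 8.58, 2.71, 6.59, 24.76], 'joint_efforts': [6.14, -66.24, 2.92, -45.51, -0.08, -0.12, -1.4], 'ee_pos': [346.46, -427.27, 255.77], 'ee_rot': [[0.88, -0.48, -0.0], [-0.48, -0.88, -0.0], [-0.0, 0.0, -1.0]], 'contact_force': [0.54, -0.3, -0.22], 'ft_torque': [-0.03, -0.02, -0.02], 'grip_width': 93.95}
```

send_rows(
  moves=[
    {"offset": [3.3, 4.3, 0], "turn": [0, 0, 7], "hand": 9.4},
    {"offset": [3.3, 4.3, 0], "turn": [0, 0, 7], "hand": 9.4},
    {"offset": [3.3, 4.3, 0], "turn": [0, 0, 7], "hand": 9.4},
    {"offset": [3.3, 4.3, 0], "turn": [0, 0, 7], "hand": 9.4},
    {"offset": [3.3, 4.3, -2], "turn": [0, 0, 7], "hand": 9.4},
  ],
)

```text
time_s: 1.4
ee_pos: [512.3, -212.7, 236.4]
ee_rot: [[0.994, 0.108, 0.002], [0.108, -0.994, -0.001], [0.002, 0.001, -1.0]]
contact_force: [0.1, -0.1, -0.6]
grip_width: 94.1
```

send_rows(
  moves=[
    {"offset": [3.2, 4.2, -3], "turn": [0, 0, 7], "hand": 9.4},
    {"offset": [3.2, 4.2, -3], "turn": [0, 0, 7], "hand": 9.4},
    {"offset": [0, 0, 0], "turn": [0, 0, 0], "hand": 9.4},
  ],
)

```text
time_s: 1.78
ee_pos: [575.2, -125.5, 172.9]
ee_rot: [[0.937, 0.348, -0.003], [0.349, -0.937, 0.003], [-0.002, -0.004, -1.0]]
contact_force: [0.7, -0.6, 0.1]
grip_width: 94.1
```

```bash
python3 - <<'E'
from h import *
s=telemetry.state();print({k:np.round(v,2).tolist() for k,v in s.items()})
snap('wrist','w1');snap('scene','s1')
print('yaw',np.degrees(np.arctan2(s['ee_rot'][1][0],s['ee_rot'][0][0])))
E
```

```text
{'time_s': 1.78, 'q': [28.89, 20.71, -28.33, 103.67, 11.15, 58.6, 16.63], 'dq': [2.79, -2.79, 3.12, -0.27, -0.62, 1.68, -0.02], 'joint_efforts': [-3.56, -76.75, -9.17, -42.2, 0.3, -0.81, 0.03], 'ee_pos': [575.16, -125.48, 172.9], 'ee_rot': [[0.94, 0.35, -0.0], [0.35, -0.94, 0.0], [-0.0, -0.0, -1.0]], 'contact_force': [0.71, -0.6, 0.14], 'ft_torque': [-0.01, -0.15, -0.06], 'grip_width': 94.09}
yaw 20.39616038755158
```

View pics/w1.png

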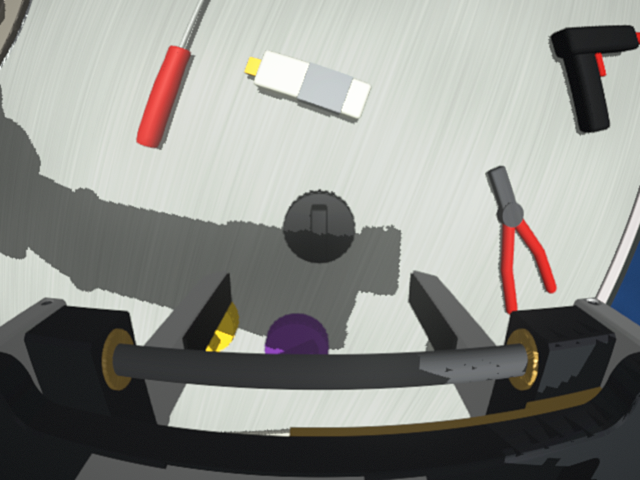

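```bash
python3 - <<'E'
from h import *
d=load('w1')
x0,y0=260,170
c=cv2.resize(d['img'][170:280,260:380],(800,733),interpolation=cv2.INTER_CUBIC)[:600]
c=cv2.convertScaleAbs(c,alpha=2.5);cv2.imwrite('pics/c1.png',c)
for u,v,h in [(319,190,26),(319,262,26),(284,227,26),(355,227,26),(319,227,26),(319,205,54),(319,236,54)]: print(u,v,h,onplane(d,u,v,h,True).round(1), pt(d,u,v,fish=True).round(1))
E
```

```text
319 190 26 [561.8 -93.5  26. ] [562.4 -95.3   8.6]
319 262 26 [ 584.9 -155.5   26. ] [ 584.9 -155.6   25.5]
284 227 26 [ 543.9 -135.7   26. ] [ 543.9 -135.8   25.3]
355 227 26 [ 603.7 -113.4   26. ] [ 608.3 -118.1   -2.3]
319 227 26 [ 573.4 -124.7   26. ] [ 571.6 -119.4   52.4]
319 205 54 [ 565.1 -102.    54. ] [ 566.1 -105.    33.4]
319 236 54 [ 574.1 -126.2   54. ] [ 574.3 -126.6   52.2]
```

View pics/c1.png

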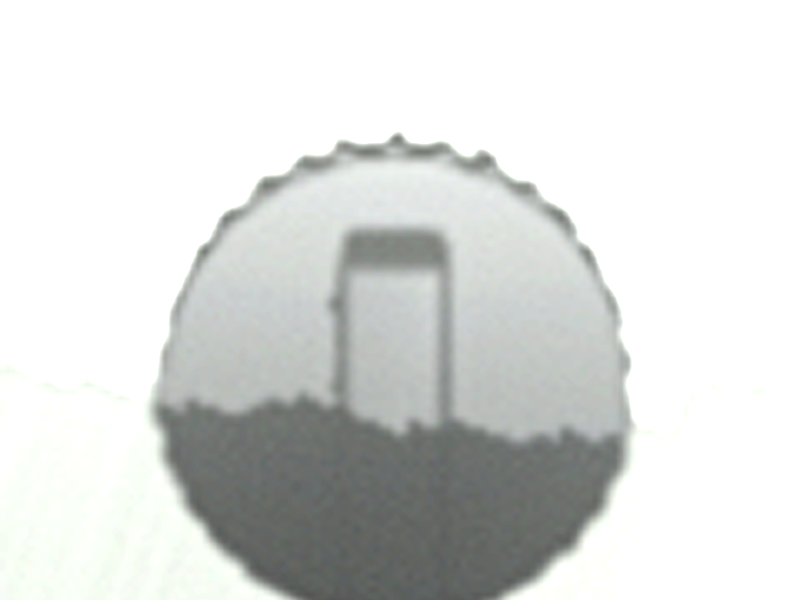

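send_rows(
  moves=[
    {"offset": [-0.1, 0, -4], "turn": [0, 0, 0], "hand": 5},
    {"offset": [0, 0, -4], "turn": [0, 0, 0], "hand": 4.5},
    {"offset": [0, 0, -4], "turn": [0, 0, 0], "hand": 4.5},
    {"offset": [0, 0, 0], "turn": [0, 0, 0], "hand": 4.5},
    {"offset": [0, 0, 0], "turn": [0, 0, 0], "hand": 4.5},
  ],
)

```text
time_s: 2.5
ee_pos: [574.5, -130.9, 57.3]
ee_rot: [[0.94, 0.34, 0.002], [0.34, -0.94, -0.001], [0.001, 0.001, -1.0]]
contact_force: [-0.3, 0.7, 0.2]
grip_width: 48.0
```

```bash
python3 - <<'E'
from h import *
s=telemetry.state();print({k:np.round(v,2).tolist() for k,v in s.items()})
snap('wrist','w2');s=telemetry.state();print(s['ee_pos'])
E
```

```text
{'time_s': 2.5, 'q': [26.73, 28.43, -25.66, 108.99, 16.67, 46.12, 12.0], 'dq': [-0.15, -0.63, -0.34, -0.47, 0.23, -0.16, -0.13], 'joint_efforts': [0.05, -84.98, -7.12, -33.63, 0.01, 0.01, -0.03], 'ee_pos': [574.47, -130.86, 57.31], 'ee_rot': [[0.94, 0.34, 0.0], [0.34, -0.94, -0.0], [0.0, 0.0, -1.0]], 'contact_force': [-0.32, 0.66, 0.25], 'ft_torque': [-0.01, -0.11, -0.01], 'grip_width': 48.0}
[ 574.76605919 -130.69956497   57.58621269]
```

View pics/w2.png

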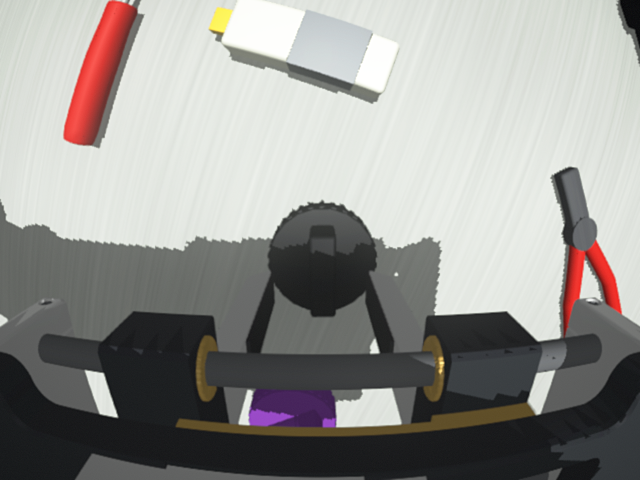

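```bash
python3 - <<'E'
from h import *
from scipy.optimize import least_squares
d=load('w2')
P=np.array([pt(d,x,y,fish=True) for y in range(195,325) for x in range(255,390) if d['z_map'][y,x]>0])
P=P[np.hypot(P[:,0]-574,P[:,1]+127)<40]
T=P[P[:,2]>49];print('bar',len(T),T.mean(0),(T[:,:2]@np.array([[.94,.34],[-.34,.94]]).T).min(0),(T[:,:2]@np.array([[.94,.34],[-.34,.94]]).T).max(0))
print('lid c in rot',np.array([[.94,.34],[-.34,.94]])@[574,-126.3])
R=P[(P[:,2]>23)&(P[:,2]<29)];print(len(R))
# circle top: outer boundary by angle about guess
(c,r)=cv2.minEnclosingCircle(R[:,:2].astype(np.float32));print(c,r)
s=telemetry.state()
print(np.linalg.inv(s['ee_rot'])@(np.array([574,-126.3,26])-s['ee_pos']))
E
```

```text
bar 4322 [ 574.20068275 -124.65424016   67.85714772] [ 463.16063843 -337.22316524] [ 529.40835039 -290.76581093]
lid c in rot [ 496.618 -313.882]
6327
(574.394287109375, -126.26895141601562) 32.941566467285156
[ 0.71437672 -4.44878325 31.58052951]
```

send_rows(
  moves=[
    {"offset": [0, 0.43, -1.5], "turn": [0, 0, 0], "hand": 4.5},
    {"offset": [0, 0, -1.1], "turn": [0, 0, 0], "hand": 4.5},
    {"offset": [0, 0, 0], "turn": [0, 0, 0], "hand": 4.5},
    {"offset": [0, 0, 0], "turn": [0, 0, 0], "hand": 4.5},
  ],
  force=25,
)

```text
time_s: 3.05
ee_pos: [573.8, -125.5, 29.4]
ee_rot: [[0.94, 0.342, -0.0], [0.342, -0.94, 0.0], [-0.0, -0.0, -1.0]]
contact_force: [-0.6, 0.0, -0.2]
grip_width: 45.2
```

send_rows(
  moves=[
    {"offset": [0.05, -0.08, 0], "turn": [0, 0, 0], "hand": 3},
    {"offset": [0, 0, 0], "turn": [0, 0, 0], "hand": 1},
    {"offset": [0, 0, 0], "turn": [0, 0, 0], "hand": 0.5},
    {"offset": [0, 0, 0], "turn": [0, 0, 0], "hand": 0.5},
    {"offset": [0, 0, 0], "turn": [0, 0, 0], "hand": 0.5},
  ],
  force=25,
)

```text
time_s: 3.68
ee_pos: [574.3, -126.4, 29.6]
ee_rot: [[0.94, 0.341, 0.0], [0.341, -0.94, -0.0], [0.0, 0.0, -1.0]]
contact_force: [0.3, 0.1, 1.1]
grip_width: 13.7
```

send_rows(
  moves=[
    {"offset": [0, 0, 2], "turn": [0, 0, 0], "hand": 0.5},
    {"offset": [0, 0, 4], "turn": [0, 0, 0], "hand": 0.5},
    {"offset": [0, 0, 5], "turn": [0, 0, 0], "hand": 0.5},
    {"offset": [0, 0, 3], "turn": [0, 0, 0], "hand": 0.5},
    {"offset": [0, 0, 0], "turn": [0, 0, 0], "hand": 0.5},
  ],
)

```text
time_s: 4.3
ee_pos: [575.6, -126.5, 173.0]
ee_rot: [[0.94, 0.342, 0.005], [0.342, -0.94, -0.001], [0.004, 0.003, -1.0]]
contact_force: [0.3, 0.5, -2.3]
grip_width: 13.9
```

```bash
python3 - <<'E'
from h import *
s=telemetry.state();print({k:np.round(v,2).tolist() for k,v in s.items()})
snap('wrist','w3');snap('side','d3')
E
```

```text
{'time_s': 4.3, 'q': [29.03, 20.49, -28.46, 103.98, 11.4, 58.08, 16.04], 'dq': [-0.43, 2.54, 0.85, 2.69, 0.93, -2.11, -0.83], 'joint_efforts': [0.31, -83.82, -7.17, -44.96, -0.39, 0.94, 0.32], 'ee_pos': [575.56, -126.48, 172.97], 'ee_rot': [[0.94, 0.34, 0.0], [0.34, -0.94, -0.0], [0.0, 0.0, -1.0]], 'contact_force': [0.32, 0.53, -2.3], 'ft_torque': [-0.03, -0.06, -0.02], 'grip_width': 13.93}
```

View pics/w3.png

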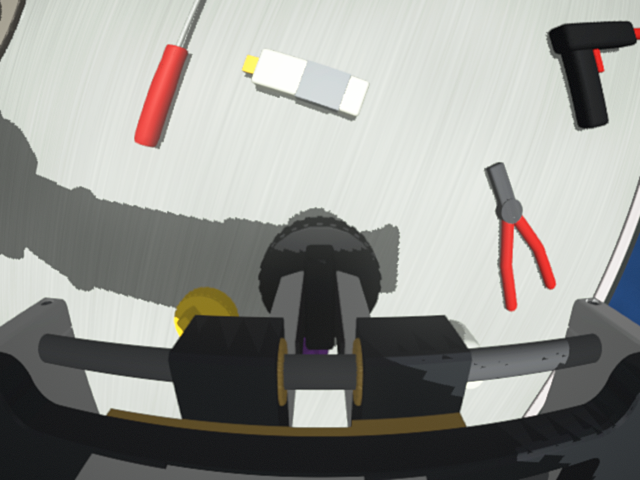

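View pics/d3.png

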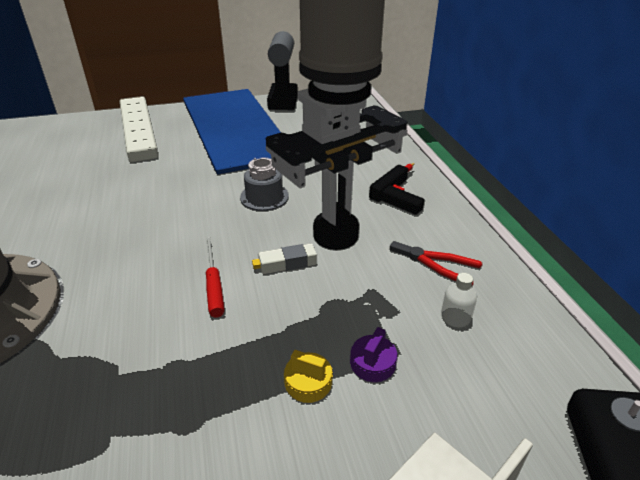

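send_rows(
  moves=[
    {"offset": [-0.7, 4, 0.4], "turn": [0, 0, 0], "hand": 0.5},
    {"offset": [-0.7, 4.5, 0.4], "turn": [0, 0, 0], "hand": 0.5},
    {"offset": [-0.7, 4.5, 0.4], "turn": [0, 0, 0], "hand": 0.5},
    {"offset": [-0.7, 4.5, 0], "turn": [0, 0, 0], "hand": 0.5},
    {"offset": [-0.7, 4.5, 0], "turn": [0, 0, 0], "hand": 0.5},
  ],
)

```text
time_s: 5.03
ee_pos: [538.1, 94.8, 180.4]
ee_rot: [[0.94, 0.342, -0.002], [0.342, -0.94, -0.0], [-0.002, -0.001, -1.0]]
contact_force: [0.6, -0.0, -2.2]
grip_width: 13.9
```

send_rows(
  moves=[
    {"offset": [0, 0, 0], "turn": [0, 0, 0], "hand": 0.5},
    {"offset": [0, 0, 0], "turn": [0, 0, 0], "hand": 0.5},
  ],
)

```text
time_s: 5.28
ee_pos: [538.8, 93.0, 180.6]
ee_rot: [[0.94, 0.342, -0.002], [0.342, -0.94, -0.0], [-0.002, -0.0, -1.0]]
contact_force: [0.1, -0.6, -1.2]
grip_width: 14.1
```

```bash
python3 - <<'E'
from h import *
s=telemetry.state();print({k:np.round(v,2).tolist() for k,v in s.items()})
d=snap('wrist','w4')
np.save('pics/ee4.npy',np.c_[s['ee_rot'],s['ee_pos']])
E
```

```text
{'time_s': 5.28, 'q': [12.4, 17.14, -34.4, 108.28, 11.3, 58.04, -6.87], 'dq': [1.03, -0.13, 0.46, -0.21, 0.04, 0.12, 0.03], 'joint_efforts': [-2.42, -71.87, -8.51, -42.8, -0.2, -0.04, -0.1], 'ee_pos': [538.78, 92.98, 180.57], 'ee_rot': [[0.94, 0.34, -0.0], [0.34, -0.94, -0.0], [-0.0, -0.0, -1.0]], 'contact_force': [0.12, -0.55, -1.23], 'ft_torque': [-0.08, -0.15, -0.0], 'grip_width': 14.14}
```

View pics/w4.png

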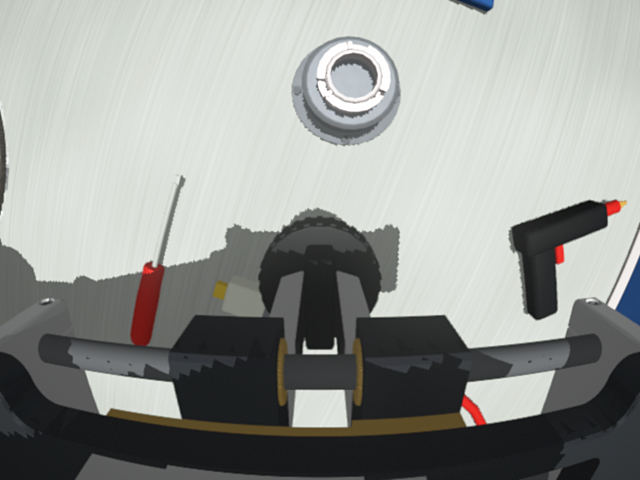

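```bash
python3 - <<'E'
from h import *
from scipy.optimize import least_squares
d=load('w4')
cv2.imwrite('pics/c4.png',cv2.resize(d['img'][30:150,285:410],(800,768),interpolation=cv2.INTER_CUBIC)[:600])
c=cv2.resize(d['img'][40:120,300:405],(787,600),interpolation=cv2.INTER_CUBIC);c=cv2.convertScaleAbs(c,alpha=.8,beta=0);cv2.imwrite('pics/c4.png',c)
P=np.array([pt(d,x,y,fish=True) for y in range(25,155) for x in range(285,415) if d['z_map'][y,x]>0])
for lo,hi in [(81,90),(56,63)]:
    T=P[(P[:,2]>lo)&(P[:,2]<hi)&(np.hypot(P[:,0]-518,P[:,1]-218)<60)]
    print(lo,len(T),T.mean(0).round(1),cv2.minEnclosingCircle(T[:,:2].astype(np.float32)))
# rectify neck top plane z=83
H=np.zeros((440,440,2),np.float32)
g=np.linspace(-40,40,440)
o=d['pose'][:3,3];R=d['pose'][:3,:3]
for zz,n in [(85,'a'),(77,'b')]:
    X=np.stack([518.5+np.tile(g,(440,1)),218+np.tile(g[::-1,None],(1,440)),np.full((440,440),zz)],-1)
    q=(X-o)@R; r=np.hypot(q[...,0],q[...,1]);th=np.arctan2(r,-q[...,2])
    u=d['cx']+d['fx']*th*q[...,0]/r; v=d['cy']-d['fy']*th*q[...,1]/r
    im=cv2.remap(d['img'],u.astype(np.float32),v.astype(np.float32),cv2.INTER_CUBIC)
    cv2.imwrite(f'pics/r4{n}.png',im)
E
```

```text
81 1637 [518.4 218.9  82.9] ((518.4852294921875, 219.95233154296875), 27.279579162597656)
56 4307 [518.3 216.3  59.1] ((518.6253662109375, 219.95660400390625), 39.60994338989258)
```

View pics/c4.png

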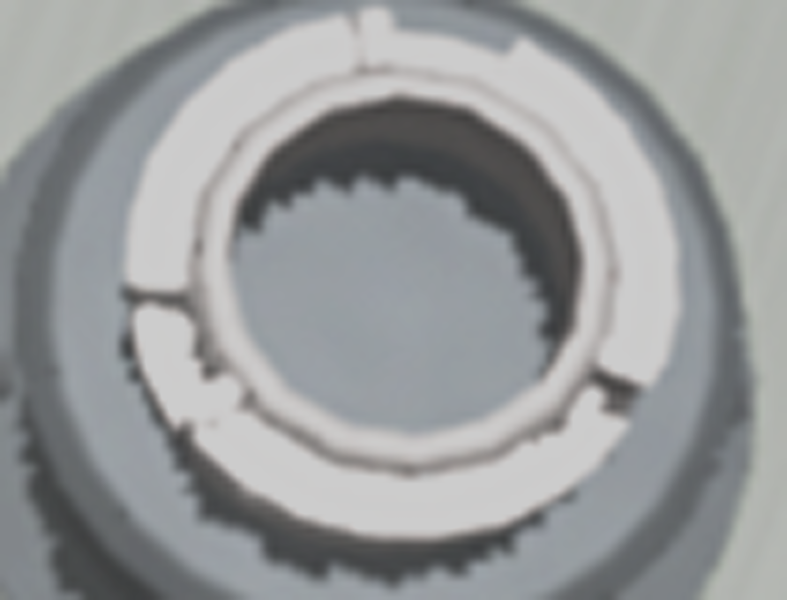

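View pics/r4a.png

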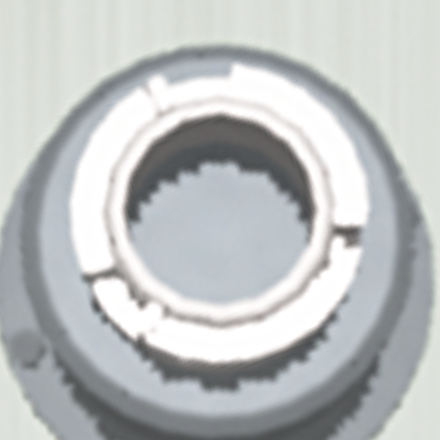

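send_rows(
  moves=[
    {"offset": [-0.7, 4.2, 0], "turn": [0, 0, 0], "hand": 0.5},
    {"offset": [-0.7, 4.2, 0], "turn": [0, 0, 0], "hand": 0.5},
    {"offset": [-0.6, 4.2, -1], "turn": [0, 0, 0], "hand": 0.5},
    {"offset": [0, 0, -2], "turn": [0, 0, 0], "hand": 0.5},
    {"offset": [0, 0, -2], "turn": [0, 0, 0], "hand": 0.5},
  ],
)

```text
time_s: 5.95
ee_pos: [519.5, 217.9, 130.0]
ee_rot: [[0.94, 0.34, -0.001], [0.34, -0.94, -0.001], [-0.001, 0.001, -1.0]]
contact_force: [0.3, -0.7, -1.0]
grip_width: 13.7
```

send_rows(
  moves=[
    {"offset": [0, 0, 0], "turn": [0, 0, 0], "hand": 0.5},
    {"offset": [0, 0, 0], "turn": [0, 0, 0], "hand": 0.5},
  ],
)

```text
time_s: 6.2
ee_pos: [519.7, 218.7, 131.7]
ee_rot: [[0.94, 0.34, 0.0], [0.34, -0.94, -0.0], [-0.0, 0.0, -1.0]]
contact_force: [0.1, 0.2, -1.1]
grip_width: 13.7
```

```bash
python3 - <<'E'
from h import *
s=telemetry.state();print({k:np.round(v,2).tolist() for k,v in s.items()})
a=snap('scene','s5');b=snap('side','d5')
m=np.hstack([cv2.resize(a['img'][60:220,300:440],(390,446)),cv2.resize(b['img'][70:230,190:330],(390,446))]);cv2.imwrite('pics/c5.png',m)
E
```

```text
{'time_s': 6.2, 'q': [-0.21, 22.46, -35.93, 108.77, 16.13, 53.83, -23.83], 'dq': [-0.13, -0.59, -0.36, -0.4, -0.04, 0.0, 0.01], 'joint_efforts': [0.01, -76.56, -8.94, -39.04, 0.0, -0.03, -0.01], 'ee_pos': [519.72, 218.73, 131.69], 'ee_rot': [[0.94, 0.34, 0.0], [0.34, -0.94, -0.0], [-0.0, 0.0, -1.0]], 'contact_force': [0.13, 0.25, -1.13], 'ft_torque': [-0.03, -0.11, -0.02], 'grip_width': 13.66}
```

View pics/c5.png

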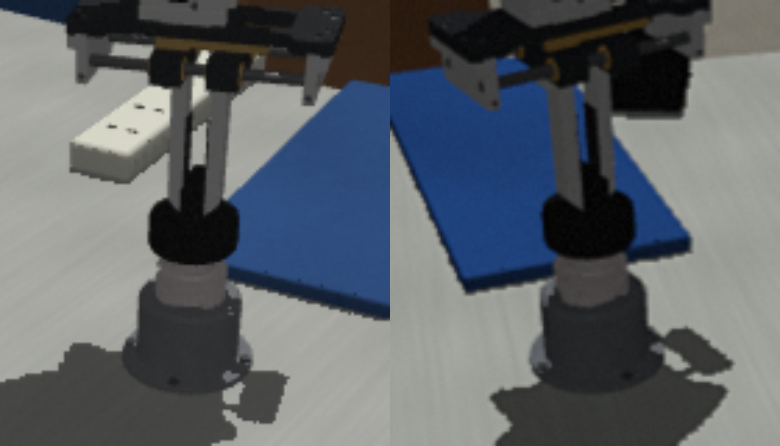

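```bash
python3 - <<'E'
from h import *
from scipy.optimize import least_squares
s=telemetry.state();print(s['ee_pos'].round(1))
for f,(u,v) in [('s5',(368,150)),('d5',(263,160))]:
    d=load(f)
    P=np.array([pt(d,x,y) for y in range(v-50,v+60) for x in range(u-45,u+45) if d['z_map'][y,x]>0])
    P=P[np.hypot(P[:,0]-519,P[:,1]-219)<45]
    ring=lambda P,r:least_squares(lambda p:np.hypot(P[:,0]-p[0],P[:,1]-p[1])-r,(519,219),loss='soft_l1').x.round(1)
    print(f,'lid',ring(P[(P[:,2]>106)&(P[:,2]<125)],32.5),'can',ring(P[(P[:,2]>10)&(P[:,2]<55)],40))
E
```

```text
[519.8 219.2 132.1]
s5 lid [519.1 218.9] can [518.1 221. ]
d5 lid [519.9 218.1] can [519.1 219.7]
```

send_rows(
  moves=[
    {"offset": [-0.1, 0.15, -0.5], "turn": [0, 0, 0], "hand": 0.5},
    {"offset": [0, 0, -0.5], "turn": [0, 0, 0], "hand": 0.5},
    {"offset": [0, 0, 0], "turn": [0, 0, 0], "hand": 0.5},
    {"offset": [0, 0, 0], "turn": [0, 0, 0], "hand": 0.5},
  ],
)

```text
time_s: 6.8
ee_pos: [518.2, 221.2, 121.5]
ee_rot: [[0.94, 0.342, -0.0], [0.342, -0.94, 0.0], [-0.0, -0.0, -1.0]]
contact_force: [0.5, -0.7, -1.3]
grip_width: 13.9
```

send_rows(
  moves=[
    {"offset": [0, 0, -0.3], "turn": [0, 0, 0], "hand": 0.5},
    {"offset": [0, 0, -0.3], "turn": [0, 0, 0], "hand": 0.5},
    {"offset": [0, 0, -0.2], "turn": [0, 0, 0], "hand": 0.5},
    {"offset": [0, 0, -0.2], "turn": [0, 0, 0], "hand": 0.5},
    {"offset": [0, 0, 0], "turn": [0, 0, 0], "hand": 0.5},
  ],
)

```text
time_s: 7.42
ee_pos: [518.2, 221.0, 111.3]
ee_rot: [[0.94, 0.342, -0.0], [0.342, -0.94, -0.0], [-0.0, -0.0, -1.0]]
contact_force: [0.0, 0.3, -1.2]
grip_width: 13.3
```

send_rows(
  moves=[
    {"offset": [0.03, -0.05, -0.2], "turn": [0, 0, 0], "hand": 0.5},
    {"offset": [0, 0, -0.1], "turn": [0, 0, 0], "hand": 0.5},
    {"offset": [0, 0, 0], "turn": [0, 0, 0], "hand": 0.5},
    {"offset": [0, 0, 0], "turn": [0, 0, 0], "hand": 0.5},
  ],
)

```text
time_s: 7.92
ee_pos: [518.5, 220.6, 108.5]
ee_rot: [[0.94, 0.342, -0.0], [0.342, -0.94, -0.0], [-0.0, -0.0, -1.0]]
contact_force: [0.3, -0.1, -1.9]
grip_width: 13.6
```

Nothing has touched yet: the rim is at about 79. I'll open the jaws slightly so the lid settles under its own weight.

send_rows(
  moves=[
    {"offset": [0, 0, 0], "turn": [0, 0, 0], "hand": 1.6},
    {"offset": [0, 0, 0], "turn": [0, 0, 0], "hand": 1.6},
    {"offset": [0, 0, 0], "turn": [0, 0, 0], "hand": 1.6},
    {"offset": [0, 0, 0], "turn": [0, 0, 0], "hand": 1.6},
  ],
)

```text
time_s: 8.43
ee_pos: [518.5, 220.6, 108.5]
ee_rot: [[0.94, 0.342, -0.0], [0.342, -0.94, 0.0], [-0.0, -0.0, -1.0]]
contact_force: [0.9, 1.0, -0.4]
grip_width: 16.0
```

```bash
cat >> h.py <<'E'
def lidz(tag):
    # height of the lid's flat top + centre from scene, side, wrist views
    s=telemetry.state();print('t',s['time_s'],s['ee_pos'].round(1),'yaw',np.degrees(np.arctan2(s['ee_rot'][1][0],s['ee_rot'][0][0])).round(1),'F',s['contact_force'].round(1),'T',s['ft_torque'].round(2),'g',s['grip_width'].round(1),'q7',s['q'][6].round(1))
    from scipy.optimize import least_squares
    for n in ['scene','side']:
        d=snap(n,f'{tag}_{n}')
        u,v=(368,150) if n=='scene' else (263,160)
        P=np.array([pt(d,x,y) for y in range(v-50,v+60) for x in range(u-45,u+45) if d['z_map'][y,x]>0])
        g=np.array([d['img'][y,x].max() for y in range(v-50,v+60) for x in range(u-45,u+45) if d['z_map'][y,x]>0])
        k=np.hypot(P[:,0]-519,P[:,1]-219)<45;P=P[k];g=g[k]
        L=P[(g<45)&(P[:,2]>60)&(P[:,2]<110)&(np.hypot(P[:,0]-519,P[:,1]-219)<36)]
        o=d['pose'][:2,3]-[519,219]; o/=np.linalg.norm(o)
        side=L[((L[:,:2]-[519,219])@o)>22]
        flat=L[((L[:,:2]-[519,219])@o<24)&((L[:,:2]-[519,219])@o>14)&(abs((L[:,:2]-[519,219])@[-o[1],o[0]])>12)]
        r=least_squares(lambda p:np.hypot(side[:,0]-p[0],side[:,1]-p[1])-32.5,(519,219),loss='soft_l1').x.round(1) if len(side)>9 else None
        print(n,len(L),'side z pct',np.percentile(side[:,2],[1,5,95,99]).round(1),'ring',r,'flat med',np.median(flat[:,2]).round(1) if len(flat) else None,len(flat))
E
python3 - <<'E'
from h import *
lidz('p1')
a=load('p1_scene');b=load('p1_side')
m=np.hstack([cv2.resize(a['img'][110:200,320:415],(398,377),interpolation=cv2.INTER_CUBIC),cv2.resize(b['img'][120:210,215:310],(398,377),interpolation=cv2.INTER_CUBIC)]);cv2.imwrite('pics/p1.png',cv2.convertScaleAbs(m,alpha=1.5))
E
```

```text
Traceback (most recent call last):
  File "h.py", line 16, in lidz
    s=telemetry.state();print('t',s['time_s'],s['ee_pos'].round(1),'yaw',np.degrees(np.arctan2(s['ee_rot'][1][0],s['ee_rot'][0][0])).round(1),'F',s['contact_force'].round(1),'T',s['ft_torque'].round(2),'g',s['grip_width'].round(1),'q7',s['q'][6].round(1))
                                                                                                                                                                                                              ^^^^^^^^^^^^^^^^^^^^^
AttributeError: 'float' object has no attribute 'round'
```

```bash
sed -i "s/s\['grip_width'\].round(1)/round(s['grip_width'],1)/" h.py
cat >> h.py <<'E'
def show(tag):
    lidz(tag)
    a=load(tag+'_scene');b=load(tag+'_side')
    m=np.hstack([cv2.resize(a['img'][110:200,320:415],(398,377),interpolation=cv2.INTER_CUBIC),cv2.resize(b['img'][120:210,215:310],(398,377),interpolation=cv2.INTER_CUBIC)]);cv2.imwrite(f'pics/{tag}.png',cv2.convertScaleAbs(m,alpha=1.5))
E
python3 -c "
from h import *
show('p1')"
```

```text
t 8.425 [518.5 220.6 108.5] yaw 20.0 F [ 0.9  1.  -0.4] T [-0.06 -0.13  0.02] g 16.0 q7 -25.2
scene 565 side z pct [ 78.3  79.8 103.7 106.6] ring [517.7 221.1] flat med 95.3 124
side 619 side z pct [ 60.2  77.6 102.4 104.2] ring [518.8 219.9] flat med 95.6 130
```

View pics/p1.png

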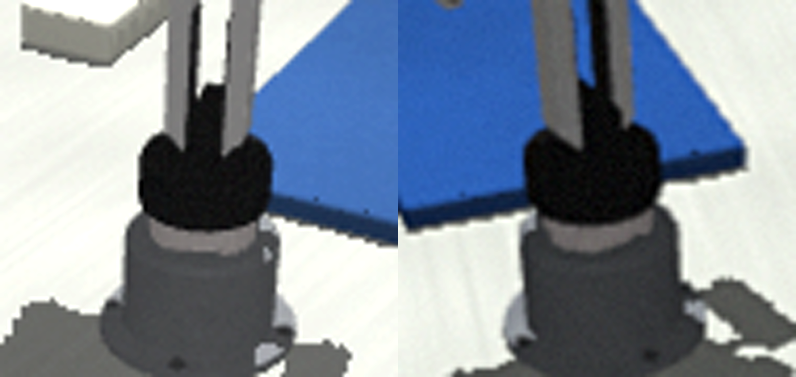

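```bash
cat >> h.py <<'E'
def wz(tag):
    s=telemetry.state();d=snap('wrist',tag+'_w')
    print('t',s['time_s'],s['ee_pos'].round(1),'yaw',np.degrees(np.arctan2(s['ee_rot'][1][0],s['ee_rot'][0][0])).round(1),'F',s['contact_force'].round(1),'T',s['ft_torque'].round(2),'g',round(s['grip_width'],1),'q7',s['q'][6].round(1))
    P=np.array([pt(d,x,y,fish=True) for y in range(190,330) for x in range(240,400) if d['z_map'][y,x]>0])
    c=np.array([518.6,220.2]);r=np.hypot(*(P[:,:2]-c).T)
    L=P[(r<29)&(P[:,2]>80)&(P[:,2]<109)]
    # plane fit of flat top
    A=np.c_[L[:,:2]-c,np.ones(len(L))];w=np.ones(len(L),bool)
    for _ in range(6):
        p=np.linalg.lstsq(A[w],L[w,2],rcond=None)[0];w=abs(A@p-L[:,2])<1.5 if _ else abs(L[:,2]-np.median(L[:,2]))<3
    B=P[(P[:,2]>109)&(P[:,2]<135)&(r<27)]
    g=np.array([0]) 
    print('lid top z %.1f tilt x,y %.1f %.1f deg n %d -> rim %.1f'%(p[2],*np.degrees(p[:2]),w.sum(),p[2]-26))
E
python3 -c "
from h import *
wz('p1')"
```

```text
t 8.525 [518.5 220.6 108.5] yaw 20.0 F [ 0.1 -0.5 -0.3] T [-0.06 -0.12 -0.02] g 16.1 q7 -25.2
lid top z 102.5 tilt x,y -0.0 -0.2 deg n 2980 -> rim 76.5
```

View pics/p1_w.png

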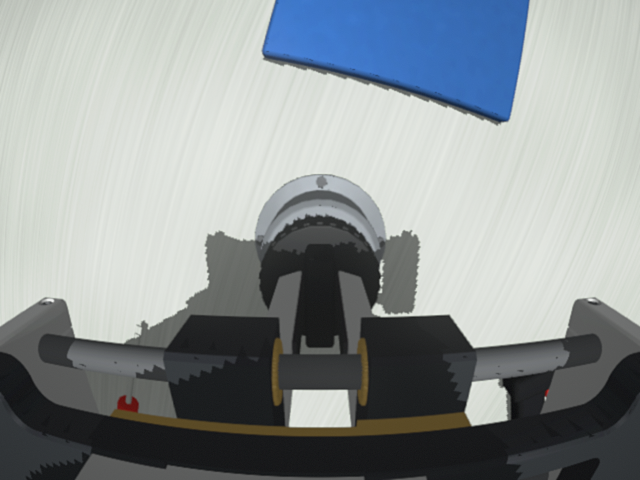

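The wrist depth measures well: rim at 76.5 mm with no tilt, so the lid rests on the threads. Next I'll turn it anticlockwise in small steps.

send_rows(
  moves=[
    {"offset": [0, 0, 0], "turn": [0, 0, 5], "hand": 1.6},
    {"offset": [0, 0, 0], "turn": [0, 0, 5], "hand": 1.6},
    {"offset": [0, 0, 0], "turn": [0, 0, 5], "hand": 1.6},
    {"offset": [0, 0, 0], "turn": [0, 0, 5], "hand": 1.6},
    {"offset": [0, 0, 0], "turn": [0, 0, 0], "hand": 1.6},
  ],
)

```text
time_s: 9.2
ee_pos: [518.5, 220.6, 108.4]
ee_rot: [[0.767, 0.642, -0.0], [0.642, -0.767, 0.0], [-0.0, -0.0, -1.0]]
contact_force: [-0.7, -0.1, -0.5]
grip_width: 16.0
```

```bash
python3 -c "
from h import *
wz('p2')"
```

```text
t 9.2 [518.5 220.6 108.4] yaw 39.9 F [-0.7 -0.1 -0.5] T [ 0.02 -0.08 -0.06] g 16.0 q7 -7.3
lid top z 102.4 tilt x,y -0.1 0.1 deg n 2992 -> rim 76.4
```

send_rows(
  moves=[
    {"offset": [0, 0, 0], "turn": [0, 0, 5], "hand": 1.6},
    {"offset": [0, 0, 0], "turn": [0, 0, 5], "hand": 1.6},
    {"offset": [0, 0, 0], "turn": [0, 0, 0], "hand": 1.6},
  ],
)

```text
time_s: 9.62
ee_pos: [518.5, 220.6, 108.4]
ee_rot: [[0.645, 0.764, -0.0], [0.764, -0.645, 0.0], [-0.0, -0.0, -1.0]]
contact_force: [0.1, 0.1, 0.7]
grip_width: 15.8
```

```bash
python3 -c "
from h import *
wz('p3')"
```

```text
t 9.625 [518.5 220.6 108.4] yaw 49.9 F [0.1 0.1 0.7] T [ 0.02 -0.13  0.01] g 15.8 q7 1.5
lid top z 102.4 tilt x,y -0.2 0.0 deg n 2984 -> rim 76.4
```

send_rows(
  moves=[
    {"offset": [0, 0, 0], "turn": [0, 0, 5], "hand": 1.6},
    {"offset": [0, 0, 0], "turn": [0, 0, 5], "hand": 1.6},
    {"offset": [0, 0, 0], "turn": [0, 0, 5], "hand": 1.6},
    {"offset": [0, 0, 0], "turn": [0, 0, 0], "hand": 1.6},
  ],
)

```text
time_s: 10.18
ee_pos: [518.5, 220.6, 108.4]
ee_rot: [[0.426, 0.905, -0.0], [0.905, -0.426, 0.0], [-0.0, -0.0, -1.0]]
contact_force: [0.5, -1.5, 0.3]
grip_width: 16.3
```

```bash
python3 -c "
from h import *
wz('p4')"
```

```text
t 10.175 [518.5 220.6 108.4] yaw 64.8 F [ 0.5 -1.5  0.3] T [ 0.06 -0.18 -0.01] g 16.3 q7 14.8
lid top z 102.3 tilt x,y -0.0 -0.2 deg n 2978 -> rim 76.3
```

View pics/p4_w.png

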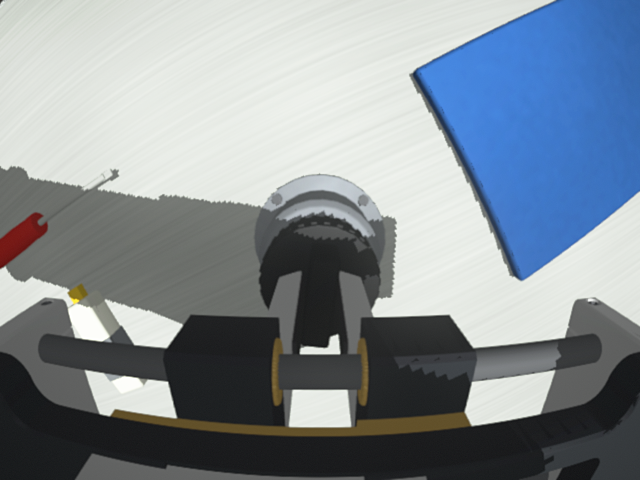

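The bar follows the jaws with a small lag, so I'll keep turning.

send_rows(
  moves=[
    {"offset": [0, 0, 0], "turn": [0, 0, 5], "hand": 1.6},
    {"offset": [0, 0, 0], "turn": [0, 0, 5], "hand": 1.6},
    {"offset": [0, 0, 0], "turn": [0, 0, 0], "hand": 1.6},
  ],
)

```text
time_s: 10.6
ee_pos: [518.5, 220.6, 108.4]
ee_rot: [[0.262, 0.965, -0.0], [0.965, -0.262, 0.0], [0.0, -0.0, -1.0]]
contact_force: [1.0, -0.3, -0.6]
grip_width: 15.8
```

```bash
python3 -c "
from h import *
wz('p5')"
```

```text
t 10.6 [518.5 220.6 108.4] yaw 74.8 F [ 1.  -0.3 -0.6] T [ 0.02 -0.13 -0.03] g 15.8 q7 23.6
lid top z 94.3 tilt x,y -0.1 -0.0 deg n 3018 -> rim 68.3
```

send_rows(
  moves=[
    {"offset": [0, 0, 0], "turn": [0, 0, 5], "hand": 1.6},
    {"offset": [0, 0, 0], "turn": [0, 0, 5], "hand": 1.6},
    {"offset": [0, 0, 0], "turn": [0, 0, 0], "hand": 1.6},
  ],
)

```text
time_s: 11.02
ee_pos: [518.6, 220.6, 108.5]
ee_rot: [[0.091, 0.996, -0.0], [0.996, -0.091, 0.0], [0.0, -0.0, -1.0]]
contact_force: [-0.8, 0.2, 0.1]
grip_width: 16.4
```

```bash
python3 -c "
from h import *
wz('p6')"
```

```text
t 11.025 [518.6 220.6 108.5] yaw 84.8 F [-0.8  0.2  0.1] T [-0.01 -0.09  0.  ] g 16.4 q7 32.4
lid top z 94.4 tilt x,y -0.0 -0.0 deg n 3033 -> rim 68.4
```

The lid has dropped in, with the rim reading 68.3 and no tilt (the camera reads about 0.5 low). I'll lower the fingers a little and screw clockwise.

send_rows(
  moves=[
    {"offset": [0, 0, -0.5], "turn": [0, 0, -5], "hand": 1.6},
    {"offset": [0, 0, -0.4], "turn": [0, 0, -5], "hand": 1.6},
    {"offset": [0, 0, 0], "turn": [0, 0, -5], "hand": 1.6},
    {"offset": [0, 0, 0], "turn": [0, 0, -5], "hand": 1.6},
    {"offset": [0, 0, 0], "turn": [0, 0, -5], "hand": 1.6},
  ],
)

```text
time_s: 11.7
ee_pos: [518.5, 220.6, 99.5]
ee_rot: [[0.506, 0.862, 0.0], [0.862, -0.506, -0.0], [-0.0, 0.0, -1.0]]
contact_force: [1.1, 0.0, -1.2]
grip_width: 15.7
```

```bash
python3 -c "
from h import *
wz('p7')"
```

```text
t 11.7 [518.5 220.6  99.5] yaw 59.6 F [ 1.1  0.  -1.2] T [ 0.   -0.2  -0.01] g 15.7 q7 9.7
lid top z 94.4 tilt x,y -0.0 -0.0 deg n 2974 -> rim 68.4
```

send_rows(
  moves=[
    {"offset": [0, 0, 0], "turn": [0, 0, -5], "hand": 1.6},
    {"offset": [0, 0, 0], "turn": [0, 0, -5], "hand": 1.6},
    {"offset": [0, 0, 0], "turn": [0, 0, -5], "hand": 1.6},
  ],
)

```text
time_s: 12.12
ee_pos: [518.6, 220.7, 99.5]
ee_rot: [[0.711, 0.704, 0.0], [0.704, -0.711, 0.0], [0.0, 0.0, -1.0]]
contact_force: [-0.4, -0.3, -0.1]
grip_width: 16.3
```

```bash
python3 -c "
from h import *
wz('p8')"
```

```text
t 12.125 [518.6 220.7  99.5] yaw 44.7 F [-0.4 -0.3 -0.1] T [-0.05 -0.15  0.03] g 16.3 q7 -3.5
lid top z 94.4 tilt x,y -0.1 -0.1 deg n 2994 -> rim 68.4
```

send_rows(
  moves=[
    {"offset": [0, 0, 0], "turn": [0, 0, -5], "hand": 1.6},
    {"offset": [0, 0, 0], "turn": [0, 0, -5], "hand": 1.6},
    {"offset": [0, 0, 0], "turn": [0, 0, -5], "hand": 1.6},
  ],
)

```text
time_s: 12.55
ee_pos: [518.5, 220.6, 99.5]
ee_rot: [[0.868, 0.497, 0.0], [0.497, -0.868, 0.0], [0.0, 0.0, -1.0]]
contact_force: [0.1, 0.5, -1.1]
grip_width: 15.8
```

```bash
python3 -c "
from h import *
wz('p9')"
```

```text
t 12.55 [518.5 220.6  99.5] yaw 29.8 F [ 0.1  0.5 -1.1] T [-0.02 -0.13  0.02] g 15.8 q7 -16.7
lid top z 93.4 tilt x,y 0.0 0.2 deg n 2987 -> rim 67.4
```

send_rows(
  moves=[
    {"offset": [0, 0, 0], "turn": [0, 0, -5], "hand": 1.6},
    {"offset": [0, 0, 0], "turn": [0, 0, -5], "hand": 1.6},
    {"offset": [0, 0, 0], "turn": [0, 0, -5], "hand": 1.6},
  ],
)

```text
time_s: 12.98
ee_pos: [518.5, 220.6, 99.5]
ee_rot: [[0.966, 0.257, -0.0], [0.257, -0.966, -0.0], [-0.0, 0.0, -1.0]]
contact_force: [-0.1, -0.0, -0.7]
grip_width: 16.3
```

```bash
python3 -c "
from h import *
wz('p10')"
```

```text
t 12.975 [518.5 220.6  99.5] yaw 14.9 F [-0.1 -0.  -0.7] T [-0.04 -0.12 -0.02] g 16.3 q7 -30.0
lid top z 92.3 tilt x,y 0.0 0.2 deg n 3022 -> rim 66.3
```

send_rows(
  moves=[
    {"offset": [0, 0, 0], "turn": [0, 0, -5], "hand": 1.6},
    {"offset": [0, 0, 0], "turn": [0, 0, -5], "hand": 1.6},
    {"offset": [0, 0, 0], "turn": [0, 0, -5], "hand": 1.6},
    {"offset": [0, 0, 0], "turn": [0, 0, -5], "hand": 1.6},
  ],
)

```text
time_s: 13.52
ee_pos: [518.5, 220.6, 99.4]
ee_rot: [[0.996, -0.088, -0.0], [-0.088, -0.996, -0.0], [-0.0, 0.0, -1.0]]
contact_force: [-0.5, 0.8, -1.0]
grip_width: 16.2
```

```bash
python3 -c "
from h import *
wz('p11')"
```

```text
t 13.525 [518.5 220.6  99.4] yaw -5.0 F [-0.5  0.8 -1. ] T [-0.08 -0.06  0.01] g 16.2 q7 -47.9
lid top z 90.9 tilt x,y -0.0 0.2 deg n 3052 -> rim 64.9
```

send_rows(
  moves=[
    {"offset": [0, 0, 0], "turn": [0, 0, -4], "hand": 1.6},
    {"offset": [0, 0, 0], "turn": [0, 0, -4], "hand": 1.6},
    {"offset": [0, 0, 0], "turn": [0, 0, -4], "hand": 1.6},
  ],
)

```text
time_s: 13.95
ee_pos: [518.5, 220.6, 99.4]
ee_rot: [[0.957, -0.291, -0.0], [-0.291, -0.957, -0.0], [-0.0, 0.0, -1.0]]
contact_force: [-0.4, -0.0, -1.6]
grip_width: 15.6
```

```bash
python3 -c "
from h import *
wz('p12')"
```

```text
t 13.95 [518.5 220.6  99.4] yaw -16.9 F [-0.4 -0.  -1.6] T [-0.02 -0.03 -0.03] g 15.6 q7 -58.6
lid top z 90.0 tilt x,y 0.0 0.2 deg n 3074 -> rim 64.0
```

send_rows(
  moves=[
    {"offset": [0, 0, 0], "turn": [0, 0, -2.5], "hand": 1.6},
    {"offset": [0, 0, 0], "turn": [0, 0, -2.5], "hand": 1.6},
    {"offset": [0, 0, 0], "turn": [0, 0, 0], "hand": 1.6},
  ],
)

```text
time_s: 14.38
ee_pos: [518.5, 220.6, 99.5]
ee_rot: [[0.928, -0.372, -0.0], [-0.372, -0.928, -0.0], [-0.0, 0.0, -1.0]]
contact_force: [-0.5, 0.1, 0.4]
grip_width: 15.8
```

```bash
python3 -c "
from h import *
wz('p13')"
```

```text
t 14.375 [518.5 220.6  99.5] yaw -21.8 F [-0.5  0.1  0.4] T [-0.02 -0.1   0.04] g 15.8 q7 -63.0
lid top z 89.5 tilt x,y 0.1 0.2 deg n 3107 -> rim 63.5
```

send_rows(
  moves=[
    {"offset": [0, 0, 0], "turn": [0, 0, -2], "hand": 1.6},
    {"offset": [0, 0, 0], "turn": [0, 0, -2], "hand": 1.6},
    {"offset": [0, 0, 0], "turn": [0, 0, 0], "hand": 1.6},
  ],
)

```text
time_s: 14.8
ee_pos: [518.5, 220.6, 99.5]
ee_rot: [[0.898, -0.439, -0.0], [-0.439, -0.898, 0.0], [-0.0, -0.0, -1.0]]
contact_force: [0.1, -1.1, -0.3]
grip_width: 16.0
```

```bash
python3 -c "
from h import *
wz('p14')"
```

```text
t 14.8 [518.5 220.6  99.5] yaw -26.1 F [ 0.1 -1.1 -0.3] T [-0.07 -0.08 -0.04] g 16.0 q7 -66.8
lid top z 89.5 tilt x,y -0.1 -0.0 deg n 3104 -> rim 63.5
```

send_rows(
  moves=[
    {"offset": [0, 0, 0], "turn": [0, 0, -1], "hand": 1.6},
    {"offset": [0, 0, 0], "turn": [0, 0, -0.7], "hand": 1.6},
    {"offset": [0, 0, 0], "turn": [0, 0, 0], "hand": 1.6},
  ],
)

```text
time_s: 15.22
ee_pos: [518.5, 220.6, 99.5]
ee_rot: [[0.885, -0.465, -0.0], [-0.465, -0.885, 0.0], [-0.0, -0.0, -1.0]]
contact_force: [-0.6, -0.0, -0.1]
grip_width: 15.8
```

```bash
python3 -c "
from h import *
wz('p15')
show('p15')
from cell import telemetry"
```

```text
t 15.225 [518.5 220.6  99.5] yaw -27.7 F [-0.6 -0.  -0.1] T [ 0.   -0.08  0.03] g 15.8 q7 -68.3
lid top z 89.5 tilt x,y 0.0 0.1 deg n 3112 -> rim 63.5
t 15.275 [518.5 220.6  99.5] yaw -27.7 F [-0.9  0.4  0.1] T [-0.04 -0.02  0.01] g 15.9 q7 -68.3
scene 635 side z pct [64.8 66.1 91.  91.8] ring [518.1 221.4] flat med 82.8 129
side 689 side z pct [ 60.2  63.8  96.5 107.3] ring [518.9 220.3] flat med 81.2 127
```

View pics/p15_w.png

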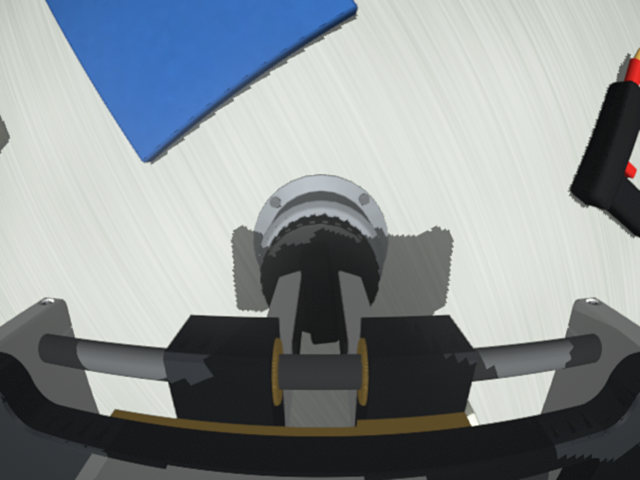

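View pics/p15.png

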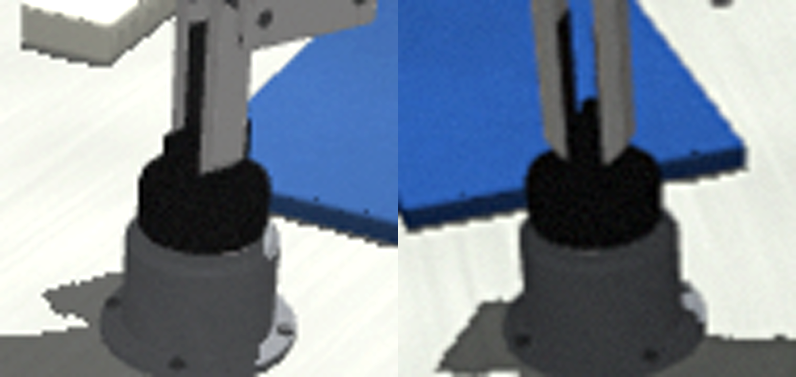

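The height has held at 63.5 over the last 6° of turning, which is 64 after the bias, with no torque. The lid is home, so I'll release it and retreat.

send_rows(
  moves=[
    {"offset": [0, 0, 0], "turn": [0, 0, 1], "hand": 3.5},
    {"offset": [0, 0, 0], "turn": [0, 0, 0], "hand": 4},
    {"offset": [0, 0, 0], "turn": [0, 0, 0], "hand": 4},
    {"offset": [0, 0, 2], "turn": [0, 0, 0], "hand": 4},
    {"offset": [0, 0, 4], "turn": [0, 0, 0], "hand": 4},
  ],
)

```text
time_s: 16.0
ee_pos: [517.6, 220.2, 158.9]
ee_rot: [[0.893, -0.45, -0.003], [-0.45, -0.893, -0.001], [-0.002, 0.002, -1.0]]
contact_force: [0.5, -0.2, 0.4]
grip_width: 40.0
```

send_rows(
  moves=[
    {"offset": [0, 0, 5], "turn": [0, 0, 0], "hand": 4},
    {"offset": [0, 0, 0], "turn": [0, 0, 0], "hand": 4},
    {"offset": [0, 0, 0], "turn": [0, 0, 0], "hand": 4},
  ],
)

```text
time_s: 16.38
ee_pos: [518.3, 220.3, 209.0]
ee_rot: [[0.893, -0.45, -0.0], [-0.45, -0.893, -0.0], [-0.0, 0.0, -1.0]]
contact_force: [0.1, 0.3, -0.3]
grip_width: 40.3
```

```bash
python3 -c "
from h import *
from scipy.optimize import least_squares
s=telemetry.state();print(s['time_s'],s['ee_pos'],s['contact_force'],s['grip_width'])
lidz('p16')
d=snap('wrist','p16_w')
P=np.array([pt(d,x,y,fish=True) for y in range(150,330) for x in range(240,400) if d['z_map'][y,x]>0])
c=np.array([518.6,220.2]);r=np.hypot(*(P[:,:2]-c).T)
L=P[(r<36)&(P[:,2]>86)&(P[:,2]<93)];print(len(L),np.median(L[:,2]),cv2.minEnclosingCircle(L[:,:2].astype(np.float32)))
"
```

```text
16.375 [518.31739506 220.34037901 209.00368374] [ 0.1271816   0.33466383 -0.25370952] 40.26776831206785
t 16.375 [518.3 220.3 209. ] yaw -26.7 F [ 0.1  0.3 -0.3] T [-0.13 -0.02  0.03] g 40.3 q7 -63.5
scene 692 side z pct [64.6 66.4 90.7 91.8] ring [517.8 221.2] flat med 81.2 131
side 716 side z pct [ 60.5  64.2  96.1 105.4] ring [518.6 220. ] flat med 81.2 129
3529 89.44266522189025 ((517.9595336914062, 220.27296447753906), 33.4609375)
```

View pics/p16_scene.png

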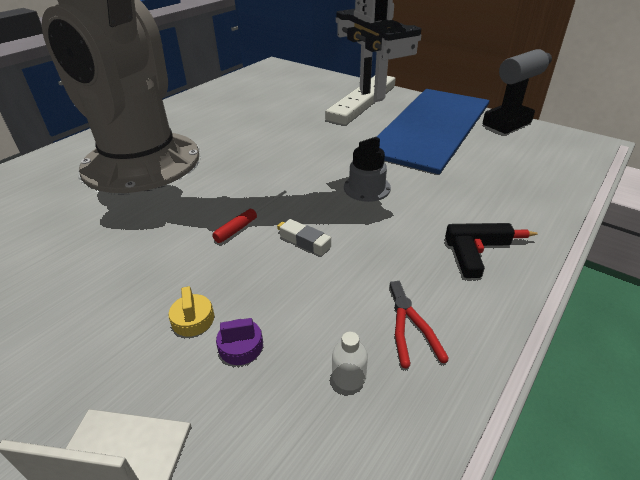

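View pics/p16_w.png

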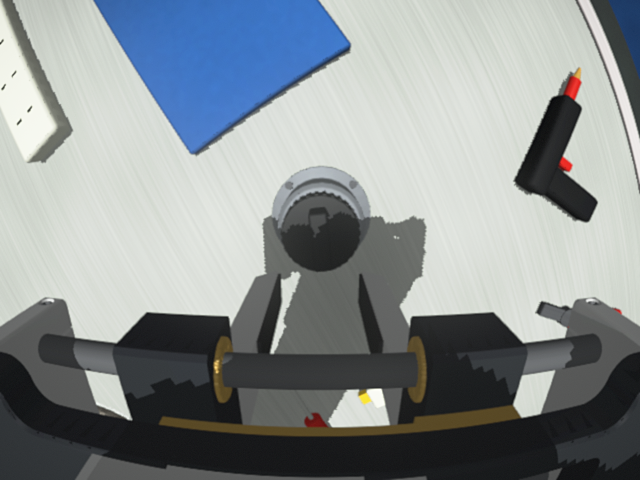

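The lid sits level and free on the canister at scene (368,155), and the bystanders are where they started. I'll hand it in.

```bash
python3 -c "
from cell import workorder
print(workorder.hand_in())"
```

```text
the job is handed in; nothing more can be done
None
```

The black lid is screwed home on the canister and released, and the job is handed in; the simulator gave no verdict. The arm had used about 16.5 s of the 67 s.

**How it went:**
- I gripped the lid by its bar and set it on the neck.
- I then opened the jaws to 16 mm so they only caged the bar, letting the lid sink by its own weight.
- About 50 degrees of anticlockwise turning dropped it into the thread starts. I then turned the jaws back clockwise by about 112 degrees, part of it play around the bar.

**Height:** the wrist camera read the rim at 76.4 mm on the threads, 68.4 mm after the drop and 63.5 mm at the end. The first two are 0.6 mm below the heights you gave, so the true final height is about 64 mm. It stayed at 63.5 mm over the last 6 degrees of turning.

**Fit and force:** the lid sat level to about 0.2 degrees and, by each camera's own fit, within about 1 mm of the canister's axis. In the readings between moves, force on the tool stayed below about 2.5 N and twisting moment below 0.1 N m.

**Not confirmed:**
- I did not press the lid against its end stop; I stopped once the height no longer changed.
- The side-camera depth readings near the lid were noisier (a few mm) than the wrist camera's, so I relied on the wrist camera for height.
- I compared the battery, screwdriver, pliers and bottle before and after by eye only; they look unmoved.

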